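Mount the brush rest on the painter's bench stud

ROBOT

A 6-joint arm with a two-finger parallel gripper is mounted at the origin on the work surface. World frame = base frame: x ahead of the robot, y to its left, z up, the work surface at z = 0. Lengths are in m, angles in rad, forces in N, time in s.
With the tool pointing down it reaches from about 0.25 to 0.725 m from the base axis. Payload 4 kg.
Tool frame: the origin (TCP) lies midway between the tips of the shut fingers; the grasp point (between the pads) lies 19 mm behind it; z points along the fingers, y is the line along which they close (so a half turn about z gives the same grasp; the last joint's range is limited). The gripper opens to 85 mm and grips with 20 to 120 N. Pads are 22 mm wide; open, the fingers measure 114 mm over their backs; the gripper's body (76 mm by 85 mm) begins 54 mm behind the grasp point. The pads swing forward as they close: fully open they stand 13 mm farther back than shut.
Start: joints at [1.313, 0.241, 0.005, 1.335, 0, 1.571], TCP at [0.127, 0.483, 0.231] pointing down, gripper open.
Joint ranges: [-2.72, 2.72], [-1.05, 1.87], [-1.09, 1.28], [-1.99, 2.15], [-1.42, 1.44], [-3.14, 3.14]. Speed limits (rad/s): [2.79, 2.79, 3.14, 3.14, 3.14, 3.14].

INTERFACE

Orientations are given as a 3x3 rotation matrix whose columns are the frame's x, y, z axes.
In Python, from workcell import monitor, read_camera, bot gives the robot as it stands.
- The arm moves only by the tool carry_out, never from a script. Its argument "series" is a list of rows, each an object of numbers: "x", "y", "z": the shift along the world's x, y, z in units of 0.5 m (1.0 is 0.5 m); "ax", "ay", "az": the turn, a rotation vector about the world's x, y, z in units of 120 degrees (1.0 is 120 degrees); "fingers": the finger opening in mm, from 0 to 85.4. A call has exactly 5 rows; each row is the pose to reach, as a shift and turn from the pose commanded when the call began; what a row does not reach only later rows make up. A row lasts 1/10 s, in which the tool goes at most 50 mm and 8.59 degrees, less where a joint would pass 70% of its speed; a pose out of reach is approached as far as the arm can. A call with a number of a shift or a turn outside -1 to 1 is refused whole. A call with a gripper value outside its range is refused whole. The fingers move at their own pace and stop on an object; the grip force is fixed at half the most. Time passes only in rows, so rows that repeat a pose let the fingers close, or fill a call up. It gives the time, the measured TCP pose, the force, the opening and the grip force at its end, in the units of the state.
- monitor.get_obs(): the state, without advancing time (a new reading comes with each control period).
- read_camera(name): name is "side" or "top" or "wrist"; returns a dict with "img" (384x512x3 uint8, red, green, blue), "fov_y" (degrees; the focal length in pixels is half the picture's height over the tangent of half this angle, whatever the lens; pixels are square), "cx", "cy" (the principal point, pixels), "R" (3x3) and "t" (3): a world point X has camera coordinates R X + t. Camera axes: x right, y down, z forward; pixel columns grow to the right and rows downward; lengths in m; the calibration is good to about 2 mm. A picture is of the moment at which its call begins. There is no depth.
- bot.sign_off(): hands the job in; it is judged then, once.
The state is a dict: "clock": time; "joints": joint angles; "joint_velocities": joint speeds; "effort": joint torques, N m; "tcp_pos": TCP position; "tool_rot": TCP orientation; "ft_force": force on the tool from outside, world axes, zero at the start; "torque": the same for the moment, N m; "grip_width": opening from 0.0 (shut) to 1.0 (fully open); "gripper_force": force on a finger pad.
Only numpy, scipy, OpenCV 4.12 (cv2) and the standard library are available. Lean on these libraries where they do the work, as an engineer would, in place of code of your own. Each camera call takes 0.05 s, during which the arm holds its last target. There are 200 camera calls.

TASK

Mount the blue brush rest on the bench bracket: tilt its foot plate to work the oblong eye past the wide brass head of the stud, then level it so that it lies flat on the bracket, with the eye centred on the stud and both ends of the brass head overhanging the plate, so that it cannot lift off. Let go of it, and leave the vase, the bowl and the colour jar undisturbed.

Things in the scene. Friction and masses are not known exactly. Their poses are not given: they have to be found in the camera images.
- brush_rest: Loose brush rest, 0.3 kg: blue foot plate 164 x 60 x 5 mm, an oblong eye near one end, a notched wood block on the other. Origin: centre of the eye, on the underside; x along the plate towards the block, z up. Plate spans x -49 to 115, y -30 to 30 mm; through eye x -35 to 35, y -15 to 15 mm (rim at the free end 14 mm wide). Starts flat on the table, block away from the robot.
- rest_grip (a point): Grip point in the rest's light-wood block, 75 mm along x from the rest's origin and 28 mm above the plate's underside; same axes. Block spans x 50 to 100, y -13 to 13 mm of the rest's frame, z 5 to 45 mm above the underside, solid to 35 mm, four teeth above: grip it across y.
- stud_base: Bench bracket, fixed: dark steel base plate 250 x 90 x 12 mm with a T-headed stud at its middle. Origin: centre of the underside, at table level on the stud's axis; x along the base and the head, z up. It is the same both ways round; the wood block may end up at either end.
- stud_head (a point): Middle of the top of the brass bar head, 39 mm above the table; axes as the bracket. Head 84 mm along x, 20 mm along y, 7 mm thick, 20 mm clear above the base; stem 12 mm round. Longer than the eye: put one end through with the plate tilted 25 to 30 degrees, draw the rim under it to near the stem, lower the other end past the head, then centre.
- vase: White porcelain vase, bystander: 116 mm across, 112 mm tall, loose; origin at the centre of its underside.
- bowl: Blue porcelain bowl, bystander: 110 mm across the rim, 45 mm tall, loose; origin at the centre of its underside.
- colour_jar: Small glass jar of colour with a red cap, bystander: 56 mm across, 60 mm tall, loose; origin at the centre of its underside.

How it is judged:
At the end, for the whole second after the job is handed in: Rest flat on the bracket (underside within 3 mm of the base, level within 0.05 rad), stem through the eye, eye centre within 6 mm of the stud along the head and 10.5 mm across, parallel to it within 0.25 rad, released, at rest; vase, bowl, jar upright, within 30 mm of their starts (x of brush_rest in the frame of stud_base between -0.006 and 0.006 m and y of brush_rest in the frame of stud_base between -0.0105 and 0.0105 m and z of brush_rest in the frame of stud_base below 0.015 m and angle between brush_rest's own z axis and vertical below 0.05 rad and angle between the x axis of brush_rest and the x axis of stud_base, either way round below 0.25 rad and linear speed of brush_rest below 0.02 m/s and distance of each of vase, bowl, colour_jar from where it was at the start of the episode below 0.03 m and angle between each of vase, bowl, colour_jar's own z axis and vertical below 0.2 rad); the robot touches nothing.
It fails at once if the vase is knocked (moved 30 mm or tipped) (distance of vase from where it was at the start of the episode above 0.03 m or angle between vase's own z axis and vertical above 0.3 rad).
It fails at once if the bowl is knocked (moved 30 mm or tipped) (distance of bowl from where it was at the start of the episode above 0.03 m or angle between bowl's own z axis and vertical above 0.3 rad).
It fails at once if the colour jar is knocked (moved 30 mm or tipped) (distance of colour_jar from where it was at the start of the episode above 0.03 m or angle between colour_jar's own z axis and vertical above 0.3 rad).
It also fails if it takes over 51 s, if anything falls off the work surface, if the arm or the gripper's body presses on something with over 40 N, if the wrist force passes 120 N, or if a joint passes its speed limit or range.

## Working session

There is one attempt and no reset: what is moved stays moved. The work goes in short steps, Python scripts to look and compute and a tool call to move; the robot and the scene stay as the last step left them, time stands still between calls to the robot, and variables do not carry over. Pictures are saved under pics/ and viewed, at most 10 in all, crops included, and the job is handed in when it is done.

Besides the shell and the picture viewer there is one more tool, called after "Call:" in YAML: its name, and indented under it one key for each argument. carry_out: Moves the arm, as the interface text tells. Shifts and turns lie within -1 to 1; 1 stands for 0.5 m of shift or 120 degrees of turn. Its arguments: {"type":"object","properties":{"series":{"type":"array","items":{"type":"object","properties":{"x":{"type":"number","minimum":-1,"maximum":1},"y":{"type":"number","minimum":-1,"maximum":1},"z":{"type":"number","minimum":-1,"maximum":1},"ax":{"type":"number","minimum":-1,"maximum":1},"ay":{"type":"number","minimum":-1,"maximum":1},"az":{"type":"number","minimum":-1,"maximum":1},"fingers":{"type":"number"}}}}},"required":["series"]}

```bash
mkdir -p pics
cat > h.py <<'E'
import numpy as np, cv2
from workcell import monitor, read_camera, bot
def f(c): return c["img"].shape[0]/2/np.tan(np.radians(c["fov_y"])/2)
def cast(c,uv,z):
    uv=np.atleast_2d(np.asarray(uv,float)); R=np.array(c["R"]);t=np.array(c["t"])
    d=np.c_[(uv[:,0]-c["cx"])/f(c),(uv[:,1]-c["cy"])/f(c),np.ones(len(uv))]@R
    o=-R.T@t
    return o+d*((z-o[2])/d[:,2])[:,None]
def proj(c,X):
    p=np.atleast_2d(X)@np.array(c["R"]).T+np.array(c["t"])
    return p[:,:2]/p[:,2:]*f(c)+[c["cx"],c["cy"]]
E
python3 - <<'E'
from h import *
ims=[]
for n in("top","side"):
    c=read_camera(n); cv2.imwrite(f"pics/{n}0.png",c["img"][:,:,::-1])
    np.save(n+"0.npy",c,allow_pickle=True)
    print(n,c["fov_y"],c["cx"],c["cy"],-np.array(c["R"]).T@c["t"],np.array(c["R"])[2])
E
```

```text
top 42.424820578092586 259.2606364068185 192.04189168057363 [5.74930345e-01 9.89337864e-05 1.39381014e+00] [ 0.06094599 -0.00231667 -0.99813838]
side 48.51517533134056 256.89415234632634 198.32714869195053 [0.56470337 0.97947712 0.59142852] [ 0.07973949 -0.86994447 -0.48666028]
```

View pics/top0.png

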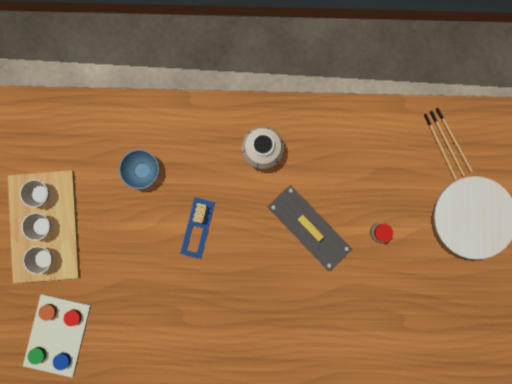

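View pics/side0.png

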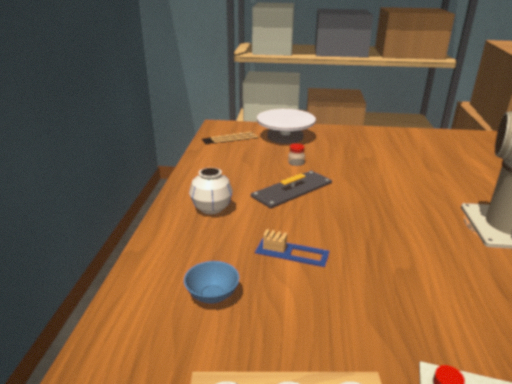

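The top view shows the rest at about (198,228) with its block at (200,213), the bracket centred near (310,228) and its brass head running along the diagonal. The vase is at (263,148), the bowl at (140,170) and the jar at (382,233). The side view agrees.

Run:
```python
from h import *
c=np.load("top0.npy",allow_pickle=True).item(); s=np.load("side0.npy",allow_pickle=True).item()
def big(m,roi):
    k=np.zeros_like(m);x0,x1,y0,y1=roi;k[y0:y1,x0:x1]=m[y0:y1,x0:x1]
    q=max(cv2.findContours(k,0,2)[0],key=cv2.contourArea);return q,k
def rep(n,cam,q,z):
    r=cv2.minAreaRect(cast(cam,q[:,0].astype(float),z)[:,:2].astype(np.float32))
    print(n,np.round(r[0],4),np.round(r[1],4),"corners",np.round(cv2.boxPoints(r),3).tolist())
H=cv2.cvtColor(c["img"],cv2.COLOR_RGB2HSV);Hs=cv2.cvtColor(s["img"],cv2.COLOR_RGB2HSV)
blue=lambda H:cv2.inRange(H,(100,120,50),(130,255,255))
q,_=big(blue(H),(175,222,190,265));rep("plate",c,q,.005)
wood=cv2.inRange(H,(10,50,150),(28,170,255));q,_=big(wood,(188,212,198,228));rep("block",c,q,.042)
dark=cv2.inRange(H,(0,0,0),(180,90,110));br=cv2.inRange(H,(18,150,120),(32,255,255))
q,_=big(dark|br,(262,358,180,275));rep("base",c,q,.012)
q,_=big(br,(290,330,210,250));rep("head",c,q,.039)
q,_=big(blue(Hs),(250,335,238,270));rep("plate side",s,q,.005)
brs=cv2.inRange(Hs,(18,150,120),(32,255,255));q,_=big(brs,(275,312,170,190));rep("head side",s,q,.037)
for n,uv,z in(("vase",(263,149),.06),("bowl",(140,170),.045),("jar",(383,233),.06)):print(n,cast(c,uv,z).round(3))
o=monitor.get_obs();print(o["tcp_pos"],o["tool_rot"],o["clock"])
```

```text
plate [0.5567 0.1686] [0.0559 0.1584] corners [[0.4729999899864197, 0.15800000727176666], [0.628000020980835, 0.12399999797344208], [0.6399999856948853, 0.17900000512599945], [0.48500001430511475, 0.21299999952316284]]
block [0.5973 0.1592] [0.0249 0.0496] corners [[0.5699999928474426, 0.15299999713897705], [0.6190000176429749, 0.14100000262260437], [0.6240000128746033, 0.16599999368190765], [0.5759999752044678, 0.1770000010728836]]
base [ 0.5631 -0.1446] [0.2481 0.0879] corners [[0.4440000057220459, -0.20100000500679016], [0.5059999823570251, -0.2630000114440918], [0.6819999814033508, -0.08799999952316284], [0.6200000047683716, -0.026000000536441803]]
head [ 0.5456 -0.1693] [0.0098 0.0015] corners [[0.5410000085830688, -0.17100000381469727], [0.5419999957084656, -0.17299999296665192], [0.550000011920929, -0.16699999570846558], [0.5490000247955322, -0.16599999368190765]]
plate side [0.5563 0.1739] [0.0518 0.1546] corners [[0.4749999940395355, 0.16599999368190765], [0.6259999871253967, 0.13099999725818634], [0.6370000243186951, 0.18199999630451202], [0.4869999885559082, 0.2160000056028366]]
head side [ 0.5626 -0.142 ] [0.089  0.0263] corners [[0.5220000147819519, -0.16500000655651093], [0.5410000085830688, -0.18299999833106995], [0.6029999852180481, -0.11900000274181366], [0.5839999914169312, -0.10100000351667404]]
vase [[ 0.774 -0.011  0.06 ]]
bowl [[0.71  0.325 0.045]]
jar [[ 0.553 -0.338  0.06 ]]
[0.12732872 0.48290802 0.23047916] [[-9.66956436e-01  2.54941163e-01 -5.03243847e-04]
 [ 2.54941660e-01  9.66954586e-01 -1.89158337e-03]
 [ 4.37148059e-06 -1.95737654e-03 -9.99998084e-01]] 0.1
```

Call:
carry_out:
  series:
    - {"x": 0.94,"y": -0.646,"z": -0.16,"az": 0.02,"fingers": 85}
    - {"x": 0.94,"y": -0.646,"z": -0.16,"az": 0.02,"fingers": 85}
    - {"x": 0.94,"y": -0.646,"z": -0.16,"az": 0.02,"fingers": 85}
    - {"x": 0.94,"y": -0.646,"z": -0.16,"az": 0.02,"fingers": 85}
    - {"x": 0.94,"y": -0.646,"z": -0.16,"az": 0.02,"fingers": 85}

```text
invalid input at $.series[0]: expected keys x, y, z, ax, ay, az, fingers
```

Call:
carry_out:
  series:
    - {"x": 0.94,"y": -0.646,"z": -0.16,"ax": 0,"ay": 0,"az": 0.02,"fingers": 85}
    - {"x": 0.94,"y": -0.646,"z": -0.16,"ax": 0,"ay": 0,"az": 0.02,"fingers": 85}
    - {"x": 0.94,"y": -0.646,"z": -0.16,"ax": 0,"ay": 0,"az": 0.02,"fingers": 85}
    - {"x": 0.94,"y": -0.646,"z": -0.16,"ax": 0,"ay": 0,"az": 0.02,"fingers": 85}
    - {"x": 0.94,"y": -0.646,"z": -0.16,"ax": 0,"ay": 0,"az": 0.02,"fingers": 85}

```text
clock: 0.6
tcp_pos: [0.3326, 0.3418, 0.196]
tool_rot: [[-0.977, 0.214, -0.0], [0.214, 0.977, -0.0], [0.0, -0.0, -1.0]]
ft_force: [0.7, 1.2, 1.0]
grip_width: 0.997
gripper_force: 0.0
```

Call:
carry_out:
  series:
    - {"x": 0.529,"y": -0.364,"z": -0.1,"ax": 0,"ay": 0,"az": 0,"fingers": 85}
    - {"x": 0.529,"y": -0.364,"z": -0.1,"ax": 0,"ay": 0,"az": 0,"fingers": 85}
    - {"x": 0.529,"y": -0.364,"z": -0.1,"ax": 0,"ay": 0,"az": 0,"fingers": 85}
    - {"x": 0.529,"y": -0.364,"z": -0.1,"ax": 0,"ay": 0,"az": 0,"fingers": 85}
    - {"x": 0.529,"y": -0.364,"z": -0.1,"ax": 0,"ay": 0,"az": 0,"fingers": 85}

```text
clock: 1.1
tcp_pos: [0.5362, 0.2016, 0.1573]
tool_rot: [[-0.977, 0.214, -0.001], [0.214, 0.977, -0.0], [0.001, -0.0, -1.0]]
ft_force: [0.3, 1.1, 0.5]
grip_width: 0.995
gripper_force: 0.0
```

Call:
carry_out:
  series:
    - {"x": 0.09,"y": -0.062,"z": -0.03,"ax": 0,"ay": 0,"az": 0,"fingers": 85}
    - {"x": 0.09,"y": -0.062,"z": -0.03,"ax": 0,"ay": 0,"az": 0,"fingers": 85}
    - {"x": 0.09,"y": -0.062,"z": -0.03,"ax": 0,"ay": 0,"az": 0,"fingers": 85}
    - {"x": 0.09,"y": -0.062,"z": -0.03,"ax": 0,"ay": 0,"az": 0,"fingers": 85}
    - {"x": 0.09,"y": -0.062,"z": -0.03,"ax": 0,"ay": 0,"az": 0,"fingers": 85}

```text
clock: 1.6
tcp_pos: [0.579, 0.1734, 0.1437]
tool_rot: [[-0.977, 0.212, 0.0], [0.212, 0.977, 0.0], [0.0, 0.0, -1.0]]
ft_force: [-0.5, 0.5, 1.4]
grip_width: 0.993
gripper_force: 0.0
```

Run:
```python
from h import *
c=read_camera("wrist"); cv2.imwrite("pics/w1.png",c["img"][:,:,::-1]); np.save("w1.npy",c,allow_pickle=True)
o=monitor.get_obs();print(o["tcp_pos"],c["fov_y"],-np.array(c["R"]).T@c["t"])
g=np.array([.597,.160]);
for n,z in(("grip",.04),):print(proj(c,[*g,z]),proj(c,[.5243,.178,.005]))
```

```text
[0.5791212  0.17352684 0.14388031] 63.70766219435059 [0.50824815 0.18823687 0.28648304]
[[245.31356888 215.66701631]] [[248.12782631 122.80158652]]
```

View pics/w1.png

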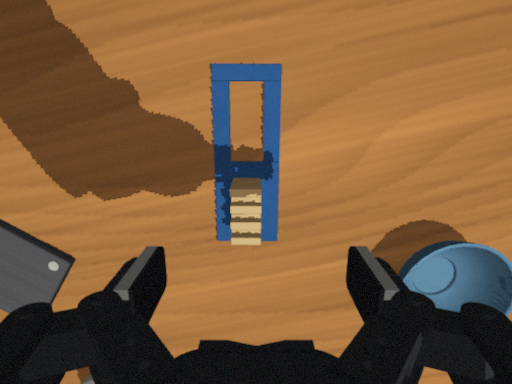

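The wrist view shows the rest aligned with the fingers. The eye centre is at about (246,122) and the block at about (246,213), within 3 px of my prediction, so I'm descending.

Call:
carry_out:
  series:
    - {"x": 0.036,"y": -0.027,"z": 0,"ax": 0,"ay": 0,"az": 0,"fingers": 85}
    - {"x": 0.036,"y": -0.027,"z": -0.09,"ax": 0,"ay": 0,"az": 0,"fingers": 85}
    - {"x": 0.036,"y": -0.027,"z": -0.17,"ax": 0,"ay": 0,"az": 0,"fingers": 85}
    - {"x": 0.036,"y": -0.027,"z": -0.23,"ax": 0,"ay": 0,"az": 0,"fingers": 85}
    - {"x": 0.036,"y": -0.027,"z": -0.24,"ax": 0,"ay": 0,"az": 0,"fingers": 85}

```text
clock: 2.15
tcp_pos: [0.5939, 0.159, 0.0195]
tool_rot: [[-0.977, 0.212, -0.008], [0.212, 0.977, -0.002], [0.007, -0.004, -1.0]]
ft_force: [-0.5, -0.4, 0.5]
grip_width: 0.998
gripper_force: 0.0
```

Call:
carry_out:
  series:
    - {"x": 0.004,"y": 0.0,"z": -0.014,"ax": 0,"ay": 0,"az": 0,"fingers": 85}
    - {"x": 0.004,"y": 0,"z": -0.014,"ax": 0,"ay": 0,"az": 0,"fingers": 85}
    - {"x": 0.004,"y": 0,"z": -0.014,"ax": 0,"ay": 0,"az": 0,"fingers": 10}
    - {"x": 0.004,"y": 0,"z": -0.014,"ax": 0,"ay": 0,"az": 0,"fingers": 10}
    - {"x": 0.004,"y": 0,"z": -0.014,"ax": 0,"ay": 0,"az": 0,"fingers": 10}

```text
clock: 2.65
tcp_pos: [0.6009, 0.1589, 0.0175]
tool_rot: [[-0.977, 0.214, 0.002], [0.214, 0.977, 0.001], [-0.002, 0.001, -1.0]]
ft_force: [0.1, -0.4, -0.2]
grip_width: 0.507
gripper_force: 0.0
```

Call:
carry_out:
  series:
    - {"x": 0,"y": 0,"z": 0,"ax": 0,"ay": 0,"az": 0,"fingers": 10}
    - {"x": 0,"y": 0,"z": 0,"ax": 0,"ay": 0,"az": 0,"fingers": 10}
    - {"x": 0,"y": 0,"z": 0,"ax": 0,"ay": 0,"az": 0,"fingers": 10}
    - {"x": 0,"y": 0,"z": 0,"ax": 0,"ay": 0,"az": 0,"fingers": 10}
    - {"x": 0,"y": 0,"z": 0,"ax": 0,"ay": 0,"az": 0,"fingers": 10}

```text
clock: 3.15
tcp_pos: [0.6008, 0.1589, 0.0171]
tool_rot: [[-0.977, 0.214, 0.002], [0.214, 0.977, 0.001], [-0.002, 0.001, -1.0]]
ft_force: [-0.9, -0.7, 5.9]
grip_width: 0.293
gripper_force: 60.4
```

Call:
carry_out:
  series:
    - {"x": 0,"y": 0,"z": 0,"ax": 0,"ay": 0,"az": 0,"fingers": 45}
    - {"x": 0,"y": 0,"z": 0,"ax": 0,"ay": 0,"az": 0,"fingers": 45}
    - {"x": 0,"y": 0,"z": -0.016,"ax": 0,"ay": 0,"az": 0,"fingers": 45}
    - {"x": 0,"y": 0,"z": -0.016,"ax": 0,"ay": 0,"az": 0,"fingers": 45}
    - {"x": 0,"y": 0,"z": -0.016,"ax": 0,"ay": 0,"az": 0,"fingers": 10}

```text
clock: 3.65
tcp_pos: [0.5993, 0.1585, 0.0071]
tool_rot: [[-0.977, 0.214, -0.002], [0.214, 0.977, -0.001], [0.002, -0.001, -1.0]]
ft_force: [-0.7, 0.4, -0.5]
grip_width: 0.375
gripper_force: 0.0
```

Call:
carry_out:
  series:
    - {"x": 0,"y": 0,"z": 0,"ax": 0,"ay": 0,"az": 0,"fingers": 10}
    - {"x": 0,"y": 0,"z": 0,"ax": 0,"ay": 0,"az": 0,"fingers": 10}
    - {"x": 0,"y": 0,"z": 0,"ax": 0,"ay": 0,"az": 0,"fingers": 10}
    - {"x": 0,"y": 0,"z": 0,"ax": 0,"ay": 0,"az": 0,"fingers": 10}
    - {"x": 0,"y": 0,"z": 0,"ax": 0,"ay": 0,"az": 0,"fingers": 10}

```text
clock: 4.15
tcp_pos: [0.5998, 0.1587, 0.0079]
tool_rot: [[-0.977, 0.214, -0.0], [0.214, 0.977, -0.0], [0.0, -0.0, -1.0]]
ft_force: [-0.8, 0.4, -2.4]
grip_width: 0.297
gripper_force: 58.9
```

Call:
carry_out:
  series:
    - {"x": 0,"y": 0,"z": 0.1,"ax": 0,"ay": 0,"az": 0,"fingers": 10}
    - {"x": 0,"y": 0,"z": 0.2,"ax": 0,"ay": 0,"az": 0,"fingers": 10}
    - {"x": 0,"y": -0.08,"z": 0.27,"ax": 0,"ay": 0,"az": 0.06,"fingers": 10}
    - {"x": -0.004,"y": -0.17,"z": 0.28,"ax": 0,"ay": 0,"az": 0.12,"fingers": 10}
    - {"x": -0.006,"y": -0.26,"z": 0.28,"ax": 0,"ay": 0,"az": 0.18,"fingers": 10}

```text
clock: 4.65
tcp_pos: [0.5985, 0.0279, 0.1512]
tool_rot: [[-0.986, -0.167, 0.006], [-0.167, 0.986, -0.0], [-0.006, -0.001, -1.0]]
ft_force: [0.4, -0.5, -3.0]
grip_width: 0.293
gripper_force: 60.2
```

Call:
carry_out:
  series:
    - {"x": 0,"y": -0.08,"z": 0,"ax": 0,"ay": 0,"az": 0.06,"fingers": 10}
    - {"x": 0,"y": -0.16,"z": 0,"ax": 0,"ay": 0,"az": 0.12,"fingers": 10}
    - {"x": 0,"y": -0.24,"z": 0,"ax": 0,"ay": 0,"az": 0.18,"fingers": 10}
    - {"x": 0,"y": -0.28,"z": 0,"ax": 0,"ay": 0,"az": 0.24,"fingers": 10}
    - {"x": 0,"y": -0.28,"z": 0,"ax": 0,"ay": 0,"az": 0.298,"fingers": 10}

```text
clock: 5.15
tcp_pos: [0.5966, -0.1149, 0.1479]
tool_rot: [[-0.707, -0.707, -0.0], [-0.707, 0.707, -0.001], [0.001, -0.001, -1.0]]
ft_force: [0.2, -0.1, -2.4]
grip_width: 0.3
gripper_force: 60.1
```

Call:
carry_out:
  series:
    - {"x": 0,"y": 0.004,"z": 0,"ax": 0.045,"ay": -0.045,"az": 0,"fingers": 10}
    - {"x": 0,"y": 0.004,"z": 0,"ax": 0.09,"ay": -0.09,"az": 0,"fingers": 10}
    - {"x": 0,"y": 0.004,"z": 0,"ax": 0.135,"ay": -0.135,"az": 0,"fingers": 10}
    - {"x": 0,"y": 0.004,"z": 0,"ax": 0.165,"ay": -0.165,"az": 0,"fingers": 10}
    - {"x": 0,"y": 0.004,"z": 0,"ax": 0.165,"ay": -0.165,"az": 0,"fingers": 10}

```text
clock: 5.65
tcp_pos: [0.5939, -0.1108, 0.1462]
tool_rot: [[-0.629, -0.704, 0.329], [-0.621, 0.71, 0.331], [-0.467, 0.004, -0.884]]
ft_force: [-0.9, -0.2, -3.0]
grip_width: 0.298
gripper_force: 60.2
```

```bash
cat >> h.py <<'E'
B=np.array([.563,-.1435,0]);ub=np.array([1,1,0])/2**.5;vb=np.array([-1,1,0])/2**.5
def rest_pose(o,T=(.078,0,.008)):
    "nominal rest frame from the TCP pose"
    R=np.array(o["tool_rot"]);Rr=np.c_[-R[:,0],R[:,1],-R[:,2]]
    return Rr,np.array(o["tcp_pos"])-Rr@np.array(T)
def report():
    o=monitor.get_obs();Rr,p=rest_pose(o);d=p-B
    print("U,V,w mm",np.round([1e3*d@ub,1e3*d@vb,1e3*d[2]],1),"tilt",np.degrees(np.arcsin(Rr[2,0])).round(2),"yaw",np.degrees(np.arctan2(Rr[1,0],Rr[0,0])).round(2),"tcp",np.round(o["tcp_pos"],4),"F",np.round(o["ft_force"],1),"t",o["clock"]);return o,Rr,p
E
python3 - <<'E'
from h import *
o,Rr,p=report()
# check: marks for nominal plate corners & eye, bracket head corners
P=[(-.049,-.03,.005),(-.049,.03,.005),(.115,.03,.005),(.115,-.03,.005)];E_=[(-.035,-.015,.005),(-.035,.015,.005),(.035,.015,.005),(.035,-.015,.005)]
Hd=[B+ub*a+vb*b+[0,0,.039] for a,b in((-.042,-.01),(-.042,.01),(.042,.01),(.042,-.01))]
out=[]
for n,x0,y0 in(("top",270,180),("side",230,110)):
    c=read_camera(n);s=5;im=c["img"][y0:y0+80,x0:x0+100,::-1]
    im=cv2.resize(im,None,fx=s,fy=s,interpolation=cv2.INTER_CUBIC)
    for pts,col in(([Rr@np.array(q)+p for q in P],(0,255,0)),([Rr@np.array(q)+p for q in E_],(0,255,0)),(Hd,(255,0,255))):
        uv=(proj(c,pts)+.5-[x0,y0])*s
        cv2.polylines(im,[np.int32(uv)],True,col,1)
    out.append(im)
cv2.imwrite("pics/hov.png",np.vstack(out)[:800]); print(np.vstack(out).shape)
cv2.imwrite("pics/hov.png",cv2.resize(np.hstack(out),(800,320)))
E
```

```text
U,V,w mm [-20.3   1.7 102.7] tilt 27.84 yaw 44.63 tcp [ 0.5939 -0.1108  0.1462] F [-0.9 -0.2 -3. ] t 5.65
(800, 500, 3)
```

View pics/hov.png

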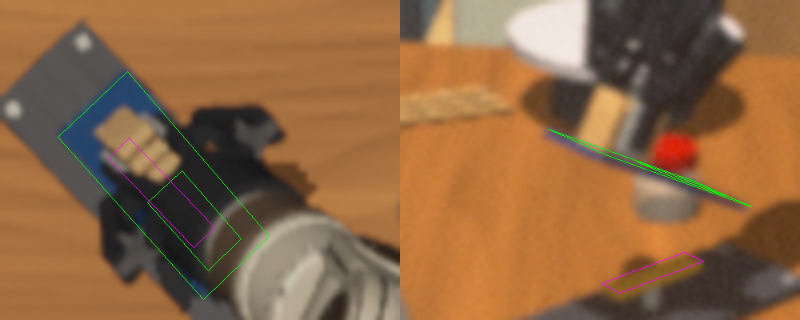

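The outlines drawn from the nominal pose fit both the plate (side view, 548–748 px) and the brass head (615–700, 255–297) to within about 2 mm. I'll descend partway and check through the eye with the wrist camera.

Call:
carry_out:
  series:
    - {"x": 0,"y": 0,"z": -0.04,"ax": 0,"ay": 0,"az": 0.003,"fingers": 10}
    - {"x": 0,"y": 0,"z": -0.08,"ax": 0,"ay": 0,"az": 0.003,"fingers": 10}
    - {"x": 0,"y": 0,"z": -0.084,"ax": 0,"ay": 0,"az": 0.003,"fingers": 10}
    - {"x": 0,"y": 0,"z": -0.084,"ax": 0,"ay": 0,"az": 0.003,"fingers": 10}
    - {"x": 0,"y": 0,"z": -0.084,"ax": 0,"ay": 0,"az": 0.003,"fingers": 10}

```text
clock: 6.25
tcp_pos: [0.5983, -0.109, 0.1074]
tool_rot: [[-0.619, -0.712, 0.331], [-0.629, 0.702, 0.334], [-0.47, -0.002, -0.883]]
ft_force: [0.3, -1.7, -2.5]
grip_width: 0.298
gripper_force: 60.0
```

```bash
cat >> h.py <<'E'
def overlay(name):
    o,Rr,p=report();c=read_camera("wrist");im=c["img"][:,:,::-1].copy()
    P=[(-.049,-.03,.005),(-.049,.03,.005),(.115,.03,.005),(.115,-.03,.005)];E_=[(-.035,-.015,.005),(-.035,.015,.005),(.035,.015,.005),(.035,-.015,.005)]
    Hd=[B+ub*a+vb*b+[0,0,.039] for a,b in((-.042,-.01),(-.042,.01),(.042,.01),(.042,-.01))]
    for pts,col in(([Rr@np.array(q)+p for q in P],(0,255,0)),([Rr@np.array(q)+p for q in E_],(0,255,0)),(Hd,(255,0,255))):
        cv2.polylines(im,[np.int32(proj(c,pts)+.5)],True,col,1)
    cv2.imwrite(name,im);np.save("wl.npy",c,allow_pickle=True)
E
python3 -c "
from h import *
overlay('pics/w2.png')"
```

```text
U,V,w mm [-15.7  -1.2  63.7] tilt 28.04 yaw 45.48 tcp [ 0.5983 -0.109   0.1074] F [ 0.3 -1.7 -2.5] t 6.25
```

View pics/w2.png

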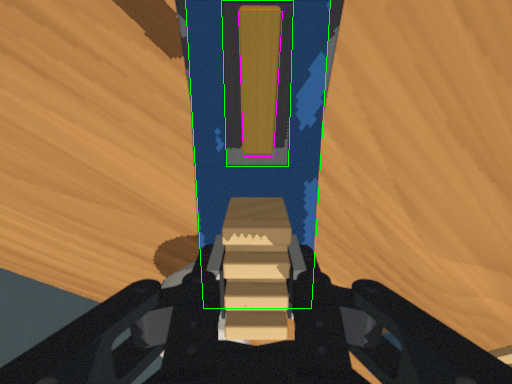

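The wrist view shows the brass head (cols 238–283, rows 6–156) inside the eye outline (cols 223–293, down to row 166). The overlay fits to 2–5 px, so I'm carrying on with the insertion.

Call:
carry_out:
  series:
    - {"x": -0.01,"y": -0.006,"z": 0,"ax": 0,"ay": 0,"az": 0,"fingers": 10}
    - {"x": -0.01,"y": -0.006,"z": 0,"ax": 0,"ay": 0,"az": 0,"fingers": 10}
    - {"x": -0.01,"y": -0.006,"z": -0.015,"ax": 0,"ay": 0,"az": 0,"fingers": 10}
    - {"x": -0.01,"y": -0.006,"z": -0.03,"ax": 0,"ay": 0,"az": 0,"fingers": 10}
    - {"x": -0.01,"y": -0.006,"z": -0.03,"ax": 0,"ay": 0,"az": 0,"fingers": 10}

```text
clock: 6.8
tcp_pos: [0.5907, -0.1119, 0.0892]
tool_rot: [[-0.622, -0.711, 0.327], [-0.627, 0.703, 0.335], [-0.468, 0.003, -0.884]]
ft_force: [-1.3, -0.0, -2.6]
grip_width: 0.292
gripper_force: 60.1
```

```bash
python3 -c "
from h import *
report()"
```

```text
U,V,w mm [-23.3   2.6  45.6] tilt 27.91 yaw 45.24 tcp [ 0.5907 -0.1119  0.0892] F [-1.3 -0.  -2.6] t 6.8
```

Call:
carry_out:
  series:
    - {"x": 0.002,"y": -0.002,"z": -0.007,"ax": 0,"ay": 0,"az": 0,"fingers": 10}
    - {"x": 0.002,"y": -0.002,"z": -0.013,"ax": 0,"ay": 0,"az": 0,"fingers": 10}
    - {"x": 0.002,"y": -0.002,"z": -0.013,"ax": 0,"ay": 0,"az": 0,"fingers": 10}
    - {"x": 0.002,"y": -0.002,"z": -0.013,"ax": 0,"ay": 0,"az": 0,"fingers": 10}
    - {"x": 0.002,"y": -0.002,"z": -0.013,"ax": 0,"ay": 0,"az": 0,"fingers": 10}

```text
clock: 7.3
tcp_pos: [0.5932, -0.1133, 0.0848]
tool_rot: [[-0.62, -0.711, 0.33], [-0.628, 0.703, 0.334], [-0.47, -0.0, -0.883]]
ft_force: [-0.4, -0.5, -2.3]
grip_width: 0.3
gripper_force: 60.1
```

Run:
```python
from h import *
o,Rr,p=report()
overlay('pics/w3.png')
c=read_camera("side");x0,y0,s=240,150,8
cv2.imwrite("pics/s3.png",cv2.resize(c["img"][y0:y0+60,x0:x0+95,::-1],None,fx=s,fy=s,interpolation=cv2.INTER_CUBIC))
```

```text
U,V,w mm [-22.4  -0.4  41.1] tilt 28.01 yaw 45.36 tcp [ 0.5932 -0.1133  0.0848] F [-0.4 -0.5 -2.3] t 7.3
U,V,w mm [-22.4  -0.4  41.1] tilt 28.01 yaw 45.36 tcp [ 0.5932 -0.1133  0.0848] F [-0.4 -0.5 -2.3] t 7.3
```

View pics/s3.png

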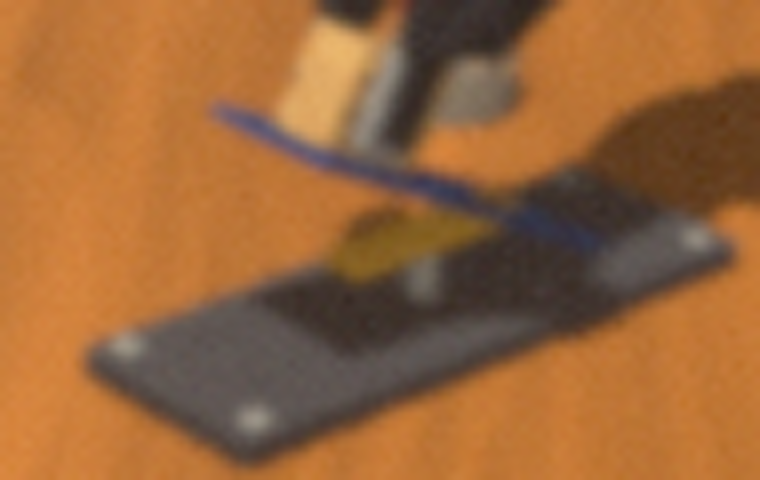

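The side view shows the head's far end disappearing behind the plate at about (500,225), with the free rim past it and low at about (600,245). That matches the plan. I'll lower a little and draw the rim toward the stem.

Call:
carry_out:
  series:
    - {"x": 0.0,"y": 0.0,"z": -0.005,"ax": 0,"ay": 0,"az": 0,"fingers": 10}
    - {"x": 0,"y": 0,"z": -0.005,"ax": 0,"ay": 0,"az": 0,"fingers": 10}
    - {"x": 0.01,"y": 0.01,"z": -0.005,"ax": 0,"ay": 0,"az": 0,"fingers": 10}
    - {"x": 0.02,"y": 0.02,"z": -0.005,"ax": 0,"ay": 0,"az": 0,"fingers": 10}
    - {"x": 0.03,"y": 0.03,"z": -0.005,"ax": 0,"ay": 0,"az": 0,"fingers": 10}

```text
clock: 7.9
tcp_pos: [0.6087, -0.0977, 0.0822]
tool_rot: [[-0.62, -0.712, 0.33], [-0.628, 0.703, 0.334], [-0.47, -0.0, -0.883]]
ft_force: [-0.8, 0.2, -2.6]
grip_width: 0.292
gripper_force: 60.1
```

```bash
python3 -c "
from h import *
report()"
```

```text
U,V,w mm [-0.4 -0.3 38.5] tilt 28.02 yaw 45.37 tcp [ 0.6087 -0.0977  0.0822] F [-0.8  0.2 -2.6] t 7.9
```

Call:
carry_out:
  series:
    - {"x": 0.01,"y": 0.01,"z": 0.0,"ax": 0,"ay": 0,"az": 0,"fingers": 10}
    - {"x": 0.02,"y": 0.02,"z": 0,"ax": 0,"ay": 0,"az": 0,"fingers": 10}
    - {"x": 0.03,"y": 0.03,"z": 0,"ax": 0,"ay": 0,"az": 0,"fingers": 10}
    - {"x": 0.03,"y": 0.03,"z": 0,"ax": 0,"ay": 0,"az": 0,"fingers": 10}
    - {"x": 0.03,"y": 0.03,"z": 0,"ax": 0,"ay": 0,"az": 0,"fingers": 10}

```text
clock: 8.4
tcp_pos: [0.623, -0.083, 0.082]
tool_rot: [[-0.62, -0.712, 0.33], [-0.628, 0.702, 0.334], [-0.469, 0.0, -0.883]]
ft_force: [-0.3, 0.2, -1.7]
grip_width: 0.293
gripper_force: 60.1
```

Run:
```python
from h import *
o,Rr,p=report()
c=read_camera("side");x0,y0,s=240,150,8
cv2.imwrite("pics/s4.png",cv2.resize(c["img"][y0:y0+60,x0:x0+95,::-1],None,fx=s,fy=s,interpolation=cv2.INTER_CUBIC))
th=np.radians(28)
# TCP path for rotating about rim at U
R=np.array(o["tool_rot"])
for a in(28,21,14,7,0):
    t=np.radians(a);U=21.5;w=22+42*np.sin(t)-2.5*np.cos(t)
    print(a,"tcp u,z",np.round([U+78*np.cos(t)-8*np.sin(t),w+78*np.sin(t)+8*np.cos(t)],1))
```

```text
U,V,w mm [20.1 -0.1 38.3] tilt 27.99 yaw 45.37 tcp [ 0.623 -0.083  0.082] F [-0.3  0.2 -1.7] t 8.4
28 tcp u,z [86.6 83.2]
21 tcp u,z [91.5 70.1]
14 tcp u,z [95.2 56.4]
7 tcp u,z [97.9 42.1]
0 tcp u,z [99.5 27.5]
```

View pics/s4.png

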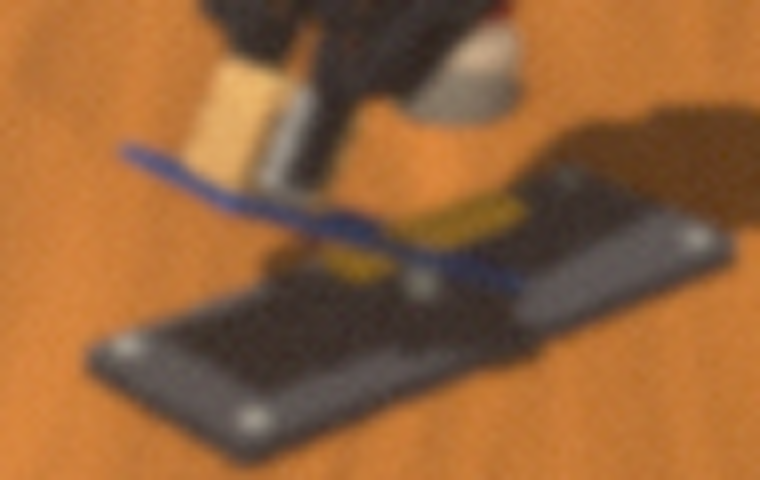

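The side view shows the head's far end now above the plate at about (525,205) and the rim under the head next to the stem. Next I'll level in two halves.

Call:
carry_out:
  series:
    - {"x": 0.005,"y": 0.005,"z": -0.011,"ax": -0.0206,"ay": 0.0206,"az": 0,"fingers": 10}
    - {"x": 0.0085,"y": 0.0085,"z": -0.024,"ax": -0.0412,"ay": 0.0412,"az": 0,"fingers": 10}
    - {"x": 0.0115,"y": 0.0115,"z": -0.037,"ax": -0.0619,"ay": 0.0619,"az": 0,"fingers": 10}
    - {"x": 0.014,"y": 0.014,"z": -0.051,"ax": -0.0825,"ay": 0.0825,"az": 0,"fingers": 10}
    - {"x": 0.014,"y": 0.014,"z": -0.051,"ax": -0.0825,"ay": 0.0825,"az": 0,"fingers": 10}

```text
clock: 8.95
tcp_pos: [0.6308, -0.075, 0.0563]
tool_rot: [[-0.681, -0.713, 0.169], [-0.691, 0.701, 0.174], [-0.242, 0.002, -0.97]]
ft_force: [0.3, 0.6, -3.1]
grip_width: 0.295
gripper_force: 60.0
```

```bash
python3 -c "
from h import *
report()"
```

```text
U,V,w mm [22.6 -0.1 29.6] tilt 14.03 yaw 45.42 tcp [ 0.6308 -0.075   0.0563] F [ 0.3  0.6 -3.1] t 8.95
```

Call:
carry_out:
  series:
    - {"x": 0.002,"y": 0.002,"z": -0.014,"ax": -0.0206,"ay": 0.0206,"az": 0,"fingers": 10}
    - {"x": 0.0035,"y": 0.0035,"z": -0.0285,"ax": -0.0412,"ay": 0.0412,"az": 0,"fingers": 10}
    - {"x": 0.0045,"y": 0.0045,"z": -0.043,"ax": -0.0619,"ay": 0.0619,"az": 0,"fingers": 10}
    - {"x": 0.005,"y": 0.005,"z": -0.0575,"ax": -0.0825,"ay": 0.0825,"az": 0,"fingers": 10}
    - {"x": 0.005,"y": 0.005,"z": -0.0575,"ax": -0.0825,"ay": 0.0825,"az": 0,"fingers": 10}

```text
clock: 9.45
tcp_pos: [0.6326, -0.0727, 0.0267]
tool_rot: [[-0.702, -0.712, -0.003], [-0.712, 0.702, 0.004], [-0.001, 0.005, -1.0]]
ft_force: [-0.9, 0.7, -3.3]
grip_width: 0.298
gripper_force: 60.0
```

```bash
python3 -c "
from h import *
overlay('pics/w5.png')"
```

```text
U,V,w mm [21.3  0.3 18.6] tilt 0.04 yaw 45.37 tcp [ 0.6326 -0.0727  0.0267] F [-0.9  0.7 -3.3] t 9.45
```

View pics/w5.png

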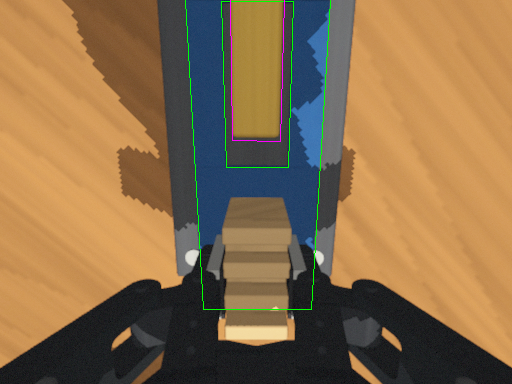

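The wrist view shows the plate level with the head's near end (row 137) inside the eye (edge at row 167). The head is centred between the eye's sides, so I'll lower and centre.

Call:
carry_out:
  series:
    - {"x": -0.01,"y": -0.01,"z": -0.003,"ax": 0,"ay": 0,"az": 0,"fingers": 10}
    - {"x": -0.02,"y": -0.02,"z": -0.006,"ax": 0,"ay": 0,"az": 0,"fingers": 10}
    - {"x": -0.031,"y": -0.031,"z": -0.008,"ax": 0,"ay": 0,"az": 0,"fingers": 10}
    - {"x": -0.031,"y": -0.031,"z": -0.009,"ax": 0,"ay": 0,"az": 0,"fingers": 10}
    - {"x": -0.031,"y": -0.031,"z": -0.009,"ax": 0,"ay": 0,"az": 0,"fingers": 10}

```text
clock: 10.0
tcp_pos: [0.6167, -0.09, 0.0237]
tool_rot: [[-0.704, -0.71, -0.002], [-0.71, 0.704, 0.002], [-0.001, 0.003, -1.0]]
ft_force: [0.6, 0.5, -2.3]
grip_width: 0.291
gripper_force: 60.0
```

```bash
python3 -c "
from h import *
report()"
```

```text
U,V,w mm [-2.1 -0.4 15.6] tilt 0.03 yaw 45.24 tcp [ 0.6167 -0.09    0.0237] F [ 0.6  0.5 -2.3] t 10.0
```

Call:
carry_out:
  series:
    - {"x": 0.002,"y": 0.002,"z": -0.002,"ax": 0,"ay": 0,"az": 0,"fingers": 10}
    - {"x": 0.002,"y": 0.002,"z": -0.004,"ax": 0,"ay": 0,"az": 0,"fingers": 10}
    - {"x": 0.002,"y": 0.002,"z": -0.006,"ax": 0,"ay": 0,"az": 0,"fingers": 10}
    - {"x": 0.002,"y": 0.002,"z": -0.006,"ax": 0,"ay": 0,"az": 0,"fingers": 10}
    - {"x": 0.002,"y": 0.002,"z": -0.006,"ax": 0,"ay": 0,"az": 0,"fingers": 10}

```text
clock: 10.5
tcp_pos: [0.618, -0.0881, 0.0202]
tool_rot: [[-0.703, -0.711, -0.002], [-0.711, 0.703, 0.002], [0.0, 0.003, -1.0]]
ft_force: [-0.2, -0.1, -2.3]
grip_width: 0.293
gripper_force: 60.0
```

```bash
python3 -c "
from h import *
report()"
```

```text
U,V,w mm [ 0.1 -0.1 12.2] tilt -0.01 yaw 45.32 tcp [ 0.618  -0.0881  0.0202] F [-0.2 -0.1 -2.3] t 10.5
```

Call:
carry_out:
  series:
    - {"x": -0.001,"y": -0.001,"z": -0.002,"ax": 0,"ay": 0,"az": 0,"fingers": 10}
    - {"x": -0.001,"y": -0.001,"z": -0.002,"ax": 0,"ay": 0,"az": 0,"fingers": 10}
    - {"x": -0.001,"y": -0.001,"z": -0.002,"ax": 0,"ay": 0,"az": 0,"fingers": 70}
    - {"x": -0.001,"y": -0.001,"z": -0.002,"ax": 0,"ay": 0,"az": 0,"fingers": 70}
    - {"x": -0.001,"y": -0.001,"z": -0.002,"ax": 0,"ay": 0,"az": 0,"fingers": 70}

```text
clock: 11.0
tcp_pos: [0.6177, -0.0889, 0.0197]
tool_rot: [[-0.703, -0.711, -0.002], [-0.711, 0.703, 0.002], [-0.0, 0.002, -1.0]]
ft_force: [0.5, -0.6, -0.2]
grip_width: 0.794
gripper_force: 0.0
```

Call:
carry_out:
  series:
    - {"x": 0,"y": 0,"z": 0,"ax": 0,"ay": 0,"az": 0,"fingers": 70}
    - {"x": 0,"y": 0,"z": 0.02,"ax": 0,"ay": 0,"az": 0,"fingers": 70}
    - {"x": 0,"y": 0,"z": 0.08,"ax": 0,"ay": 0,"az": 0,"fingers": 70}
    - {"x": 0,"y": 0,"z": 0.17,"ax": 0,"ay": 0,"az": 0,"fingers": 70}
    - {"x": 0,"y": 0,"z": 0.25,"ax": 0,"ay": 0,"az": 0,"fingers": 70}

```text
clock: 11.5
tcp_pos: [0.6174, -0.0888, 0.1466]
tool_rot: [[-0.703, -0.711, -0.002], [-0.711, 0.703, 0.002], [-0.0, 0.003, -1.0]]
ft_force: [1.6, 0.3, 0.6]
grip_width: 0.818
gripper_force: 0.0
```

Run:
```python
from h import *
c=read_camera("wrist");im=c["img"][:,:,::-1].copy()
z=lambda h:[0,0,h]
def q(x0,x1,y0,y1,h):return [B+ub*a/1e3+vb*b/1e3+z(h) for a,b in((x0,y0),(x0,y1),(x1,y1),(x1,y0))]
for pts,col in((q(-49,115,-30,30,.017),(0,255,0)),(q(-42,42,-10,10,.039),(255,0,255)),(q(-125,125,-45,45,.012),(255,255,0))):
    cv2.polylines(im,[np.int32(proj(c,pts)+.5)],True,col,1)
cv2.imwrite("pics/w6.png",im);np.save("w6.npy",c,allow_pickle=True);report()
```

```text
U,V,w mm [  1.7  -3.6 146.5] tilt 0.46 yaw 45.31 tcp [ 0.6215 -0.0894  0.1551] F [ 1.6 -0.7  5.6] t 11.55
```

View pics/w6.png

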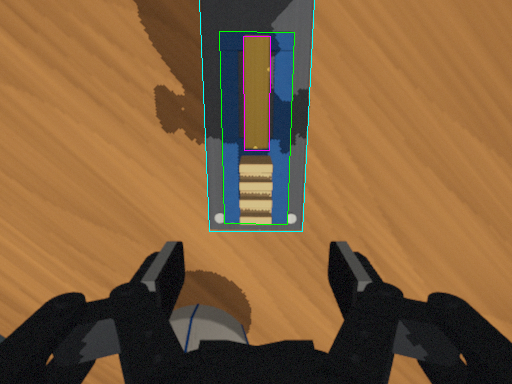

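The wrist view shows the rest flat under the head, which runs from row 37 to 150 and overhangs at both ends. The outlines fit, so one numeric check of the centring is left.

Run:
```python
from h import *
c=np.load("w6.npy",allow_pickle=True).item();H=cv2.cvtColor(c["img"],cv2.COLOR_RGB2HSV)
bl=cv2.inRange(H,(100,120,40),(130,255,255));br=cv2.inRange(H,(18,150,70),(32,255,255))
for m in(bl,br): m[:20]=0;m[232:]=0;m[:,:205]=0;m[:,305:]=0
def ext(m,h):
    q=max(cv2.findContours(m,0,2)[0],key=cv2.contourArea)[:,0]
    X=cast(c,q.astype(float),h)-B; a=X@ub*1e3;b=X@vb*1e3
    return np.round([a.min(),a.max(),b.min(),b.max()],1)
print("plate u,v (want -49..115,-30..30)",ext(bl,.017),"head (-42..42,-10..10)",ext(br,.039))
o=monitor.get_obs();print(o["ft_force"],o["clock"])
```

```text
plate u,v (want -49..115,-30..30) [-48.9 113.5 -30.6  29.5] head (-42..42,-10..10) [-41.8  40.3  -9.8   9.5]
[ 1.61708856 -0.67414499  5.56360229] 11.55
```

```bash
python3 -c "
from h import *
print(bot.sign_off())"
```

```text
the job is handed in; nothing more can be done
None
```

The brush rest is mounted flat on the bracket, with the eye centred on the stud to within about 1–2 mm by the last wrist picture. I released it and handed the job in at about 11.6 s; the arm was kept clear of the vase, bowl and jar, though I did not re-measure them, and no verdict came back.

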